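# Empty the bar mould and snap its cover in

### The job

Lift the finished soap bar out of the mould and lay it flat in the white drying tray, without dropping it. Then close the mould with the blue cover plate: push it off its shelf so that its front edge dips into the recess and goes under the yellow lip, and press its rear end down until it lies level and the orange catch has snapped back over it. Leave everything else on the table where it stands.

Things in the scene. Friction and masses are not known exactly. Their poses are not given: they have to be found in the camera images.
- mould: aluminium bar mould, bolted down, 118 mm wide. Origin on the table under the recess's centre; x across, y from the loading shelf towards the yellow lip, z up. From y = -196 to -56.5 mm a flat loading shelf, open at its rear end, surface 62 mm high, between side rails 105.6 mm apart, 8 mm above it. Then a 22 mm step down into the recess, y = -56.5 to 56.5 mm
- recess (a point): centre of the recess floor (40 mm high); axes as the mould. The recess is 105.6 (x) x 113 (y) mm, side walls 62 mm high. In its floor is the bar's cavity, 44 (x) x 76 (y) mm, 14 mm deep. The closed cover's centre lies about 4 mm above this point
- lip_edge (a point): middle of the yellow lip's lower edge: the lip overhangs the recess's far end by 12 mm (mould y = 44.5 to 56.5 mm), underside 53 mm above the table, top 62 mm
- bar_center (a point): centre of the cream soap bar, 40 (x) x 72 (y) x 40 (z) mm, about 0.1 kg. It starts in the mould's cavity, axes as the mould, its underside 26 mm above the table, standing 26 mm out of the recess floor; 32 mm are free on each side of it along x for the fingers
- cover_center (a point): centre of the blue cover plate, 100 (x) x 110 (y) x 8 (z) mm, about 0.24 kg, too wide to grasp; y points to its front edge; a white stripe marks its rear (y = -44 to -32 mm). It starts flat on the shelf, front edge 2 to 25 mm short of the recess. Pushed slowly, it tips front-down into the recess once its middle passes the step (rear up to 22 mm off the shelf)
- cover_nose (a point): middle of the cover's front edge, 55 mm ahead of its centre, half-way up. It slides along the recess floor under the lip as the rear edge is pushed on. Push until the front meets the recess's far wall (about 3 mm to spare): only then is the rear edge clear of the step; the rear rests on the sloping catch and needs a press
- catch_nose (a point): tip of the orange catch when it is out: in the middle of the step, 30 mm wide, sloping 5 mm into the recess, lower edge about 51 mm above the table
- catch (a joint): sprung catch: 0 m when out (its rest position, over the closed cover's rear edge), up to 0.009 m when pushed back into the step by the cover going down past it. About 5 to 15 N down on the cover's rear part gets it past; the catch then springs back over it by itself
- tray: white drying tray, fixed, 130 (x) x 170 (y) x 25 mm, 4 mm walls and floor; origin under its centre
- nut_basket: a round woven basket of brown argan nuts, 156 mm across, 60 mm tall; leave it alone
- pounder: a dark stone pounder standing upright, 60 mm across, 125 mm tall; leave it alone
- oil: an amber bottle, 60 mm across, 170 mm tall; leave it alone
- kernel_bowl: a blue bowl of pale kernels, 116 mm across, 45 mm tall; leave it alone
- brush: a hand brush lying on the table; leave it alone
Things that resemble listed ones, but are neither listed nor needed, are in the scene too. Of the things like the tray, leave any that is purple; of the rest the larger one is meant. Of the things that look like the part that bears cover_center, the smaller one is meant.

How it is judged:
By the outcome, as a careful person would: the job done as asked, in the order asked, and still so for the second after the job is handed in, with the robot touching nothing.
It also fails if it takes over 64 s, if anything falls off the work surface, if the arm or the gripper's body presses on something with over 40 N, if the wrist force passes 120 N, or if a joint passes its speed limit or range.

### The arm

A 6-joint arm with a two-finger parallel gripper is mounted at the origin on the work surface. World frame = base frame: x ahead of the robot, y to its left, z up, the work surface at z = 0. Lengths are in m, angles in degrees, forces in N, time in s.
With the tool pointing down it reaches from about 0.3 to 0.775 m from the base axis. Payload 14.6 kg.
Tool frame: the origin (TCP) lies midway between the tips of the shut fingers; the grasp point (between the pads) lies 19 mm behind it; z points along the fingers, y is the line along which they close (so a half turn about z gives the same grasp; the last joint's range is limited). The gripper opens to 85 mm and grips with 20 to 120 N. Pads are 22 mm wide; open, the fingers measure 114 mm over their backs; the gripper's body (76 mm by 85 mm) begins 54 mm behind the grasp point. The pads swing forward as they close: fully open they stand 13 mm farther back than shut.
Start: joints at [-74.805, 17.183, 87.147, -0, 75.671, -3.816], TCP at [0.179, -0.52, 0.231] pointing down, gripper open.
Joint ranges: [-173.82, 173.82], [-45.26, 126.66], [13.44, 144.39], [-59.66, 239.66], [0, 175.72], [-146.38, 146.38]. Speed limits (degrees/s): [127.2, 127.2, 147.25, 180, 180, 180].

### API

Orientations are given as a 3x3 rotation matrix whose columns are the frame's x, y, z axes.
In Python, from bench import robot gives the robot as it stands.
- The arm moves only by the shell command python3 -m inch 'ROWS' [FORCE]. ROWS is JSON, a list of rows, each a list of 3 entries, a list of its own where there are three numbers: the shift along the tool's x, y, z in cm, then the turn, a rotation vector about the tool's x, y, z in rad, then the opening, from 0 (shut) to 1 (fully open). In form: [[[dx, dy, dz], [rx, ry, rz], hand], ...]. A call has 1 to 12 rows; each row shifts and turns the commanded pose from where the row before left it, along the tool's axes as they then stand; what a row does not reach is not made up. A row lasts 1/10 s, in which the tool goes at most 50 mm and 8.59 degrees, less where a joint would pass 70% of its speed; a pose out of reach is approached as far as the arm can. A call is refused whole if a number of a shift passes 5 or a number of a turn 0.15, either way. A call with a gripper value outside its range is refused whole. The fingers move at their own pace and stop on an object; FORCE is the grip in N (left out, the last holds). Time passes only in rows, so rows that do not move let the fingers close. It gives the time, the measured TCP pose, the force, the opening and the grip force at its end, in the units of the state.
- robot.read_state(): the state, without advancing time (a new reading comes with each control period).
- robot.read_camera(name): name is "side" or "top" or "wrist"; returns (picture, depth): 420x560x3 uint8, blue, green, red; 420x560 float32, m along the optical axis (not along the pixel's ray), 0 where there is no reading.
- robot.calibration(name): a dict with "fovy" (degrees; the focal length in pixels is half the picture's height over the tangent of half this angle, whatever the lens; pixels are square), "cx", "cy" (the principal point, pixels), "view" (4x4, takes a point from world to camera coordinates). Camera axes: x right, y up, looking along -z (the intrinsics and any distortion apply to the point x, -y, -z); pixel columns grow to the right and rows downward; lengths in m; the calibration is good to about 2 mm. A picture is of the moment at which its call begins: read the wrist's pose just before it. calibration takes no time and is no camera call; for the wrist camera it gives the pose at the moment of the call.
- robot.job_done(): hands the job in; it is judged then, once.
The state is a dict: "t": time; "joint_positions": joint angles; "dq": joint speeds; "joint_torque": joint torques, N m; "eef_pos": TCP position; "eef_rot": TCP orientation; "force": force on the tool from outside, world axes, zero at the start; "ft_torque": the same for the moment, N m; "finger_gap": opening from 0.0 (shut) to 1.0 (fully open); "gripper_force": force on a finger pad.
Only numpy, scipy, OpenCV 4.12 (cv2) and the standard library are available. Lean on these libraries where they do the work, as an engineer would, in place of code of your own. Each camera call takes 0.05 s, during which the arm holds its last target. There are 200 camera calls.

## Working session

There is one attempt and no reset: what is moved stays moved. The work goes in short steps, Python scripts to look and compute and a shell command to move; the robot and the scene stay as the last step left them, time stands still between calls to the robot, and variables do not carry over. Pictures are saved under pics/ and viewed, at most 13 in all, crops included, and the job is handed in when it is done.

```bash
ls; mkdir -p pics; cat > h.py <<'E'
import numpy as np, cv2, json
from bench import robot
def K(c):
    f=210/np.tan(np.radians(c["fovy"])/2); return f,c["cx"],c["cy"]
def cloud(name):
    s=robot.read_state(); c=robot.calibration(name); im,d=robot.read_camera(name)
    f,cx,cy=K(c); v,u=np.mgrid[0:420,0:560]
    P=np.stack([(u-cx)/f*d,-(v-cy)/f*d,-d,np.ones_like(d)],-1)@np.linalg.inv(c["view"]).T
    P=P[...,:3]; P[d<=0]=np.nan
    return im,P,c
def ray(c,u,v,z):
    f,cx,cy=K(c); M=np.linalg.inv(c["view"]); d=M[:3,:3]@np.array([(u-cx)/f,-(v-cy)/f,-1]); o=M[:3,3]
    return o+d*(z-o[2])/d[2]
E
python3 - <<'E'
from h import *
for n in("top","side"):
    im,P,c=cloud(n); cv2.imwrite(f"pics/{n}0.png",im); print(n,{k:(v if k!="view" else np.linalg.inv(v).round(3).tolist()) for k,v in c.items()}); np.savez(f"{n}0.npz",im=im,P=P)
E
```

```text
pics
top {'fovy': 57.19599692257071, 'cx': 280.9114211544552, 'cy': 204.23876865902255, 'view': [[0.017, 0.997, -0.08, 0.4], [-0.999, 0.015, -0.036, -0.035], [-0.034, 0.08, 0.996, 1.027], [0.0, 0.0, 0.0, 1.0]]}
side {'fovy': 55.82259136724396, 'cx': 282.2692382713177, 'cy': 209.27567467875448, 'view': [[-0.971, 0.159, -0.179, 0.261], [-0.239, -0.673, 0.7, 0.765], [-0.009, 0.722, 0.692, 0.863], [0.0, 0.0, 0.0, 1.0]]}
```

View pics/top0.png

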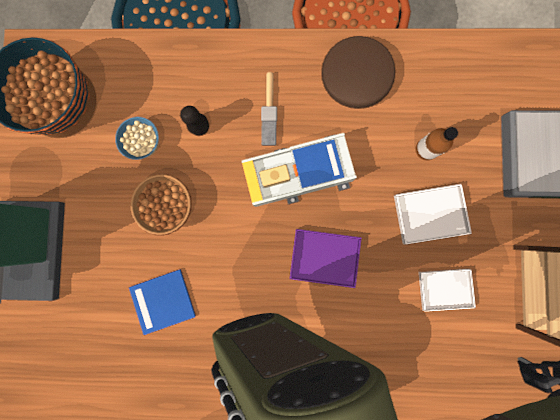

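View pics/side0.png

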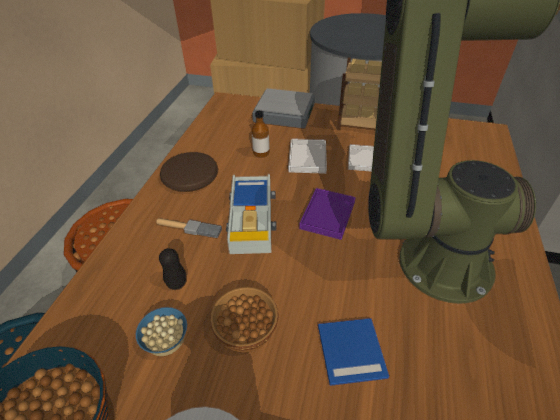

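The top view shows the mould near (300,168) with its yellow lip on the left (250,178). The bar is at (275,175), the cover at (320,163) and its stripe at (343,157). The larger white tray is at (432,213), and the small white and purple ones are decoys. The side view agrees. Next I measure.

```bash
python3 - <<'E'
from h import *
for n in("top","side"):
    D=np.load(f"{n}0.npz"); im,P=D["im"],D["P"]; hsv=cv2.cvtColor(im,cv2.COLOR_BGR2HSV)
    H,S,V=[hsv[...,i].astype(int) for i in range(3)]; X,Y,Z=P[...,0],P[...,1],P[...,2]
    roi=(X>.38)&(X<.62)&(Y>-.22)&(Y<.12)
    def rep(l,m):
        m=cv2.morphologyEx(m.astype(np.uint8),cv2.MORPH_OPEN,np.ones((2,2)))
        k,lab,st,_=cv2.connectedComponentsWithStats(m); i=1+st[1:,4].argmax(); m=lab==i
        q=P[m]; r=cv2.minAreaRect(q[:,:2].astype(np.float32)*1000)
        print(n,l,m.sum(),"z",np.nanmedian(q[:,2]).round(4),"c",np.round(r[0],1),"size",np.round(r[1],1),"ang",round(r[2],2),"med",np.nanmedian(q[:,:2],0).round(4))
    rep("blue",roi&(H>100)&(H<125)&(S>150)&(Z>.04))
    rep("yellow",roi&(H>20)&(H<32)&(S>170)&(Z>.055))
    rep("bar",roi&(Z>.060)&(Z<.075)&(H>12)&(H<32)&(S>50)&(S<150)&(V>130))
    rep("bar2",roi&(Z>.055)&(Z<.08)&(H>8)&(H<32)&(S>50)&(S<150))
    rep("mould",roi&(Z>.045)&(Z<.09))
    t=(X>.3)&(X<.55)&(Y<-.22)&(Y>-.5)&(Z>.012)&(Z<.04)&(S<70)
    rep("tray",t)
    for (u,v) in ([(275,175),(320,163),(432,213),(300,258)] if n=="top" else [(250,215),(250,190),(307,155)]): print(u,v,P[v,u].round(3),hsv[v,u])
E
```

```text
top blue 1277 z 0.07 c [579.6 -94. ] size [ 95.8 106.9] ang 15.34 med [ 0.5736 -0.0846]
top yellow 7 z 0.0606 c [582.1  76.4] size [6.8 2.9] ang 0.24 med [0.5832 0.0751]
top bar 435 z 0.0655 c [nan nan] size [0. 0.] ang 0.0 med [0.5482 0.0157]
top bar2 446 z 0.0655 c [nan nan] size [0. 0.] ang 0.0 med [0.548  0.0157]
top mould 2953 z 0.0679 c [562.9 -50.6] size [107.  281.9] ang 14.9 med [ 0.564  -0.0767]
top tray 180 z 0.0216 c [ 471.9 -479. ] size [127.1  31.8] ang 2.89 med [ 0.4672 -0.4758]
275 175 [0.55  0.016 0.069] [ 18 129 234]
320 163 [ 0.582 -0.097  0.068] [109 163 186]
432 213 [ 0.465 -0.395  0.006] [ 15   6 254]
300 258 [ 0.341 -0.051  0.005] [142 134 116]
side blue 580 z 0.0681 c [574.4 -78.5] size [92.2 85.9] ang 15.25 med [ 0.5703 -0.0724]
side yellow 319 z 0.0601 c [531.7  74.1] size [102.   25.8] ang 15.46 med [0.5312 0.0773]
side bar 220 z 0.064 c [550.3   7. ] size [36.1 90.6] ang 15.49 med [0.5443 0.0222]
side bar2 241 z 0.0638 c [550.5   7.8] size [36.3 92.2] ang 15.35 med [0.5439 0.026 ]
side mould 1990 z 0.0628 c [575.6 -83.6] size [113.4 354.8] ang 15.37 med [ 0.553  -0.0365]
side tray 104 z 0.0156 c [ 459.7 -310. ] size [ 44.5 116.8] ang 75.44 med [ 0.4615 -0.3076]
250 215 [0.551 0.004 0.067] [ 20 135 172]
250 190 [ 0.583 -0.099  0.069] [107 183 127]
307 155 [ 0.464 -0.403  0.004] [ 17  22 187]
```

```bash
cat >> h.py <<'E'
from scipy.spatial.transform import Rotation as Ro
def plan(pos,yaw,n,R=None,p=None):
    """tool down, tool y-axis along world heading yaw (deg, mod 180); prints per-row shift cm and rz"""
    s=robot.read_state(); R=np.array(s["eef_rot"]) if R is None else R; p=np.array(s["eef_pos"]) if p is None else p
    h=np.degrees(np.arctan2(R[1,1],R[0,1])); d=(yaw-h+90)%180-90
    rz=-np.radians(d)/n   # tool z down
    A=sum(Ro.from_rotvec([0,0,rz*i]).as_matrix() for i in range(n))
    x=np.linalg.solve(A,R.T@(np.array(pos)-p))*100
    print("heading",h.round(2),"turn",d.round(2),"n",n,"row shift cm",x.round(3),"rz",round(rz,4))
E
python3 - <<'E'
from h import *
s=robot.read_state(); print(np.round(s["eef_rot"],3),s["eef_pos"],s["joint_positions"])
c=robot.calibration("wrist"); print(np.linalg.inv(c["view"]).round(3),c["fovy"],c["cx"],c["cy"])
plan([.548,.0,.25],15.4,18)
plan([.548,.0,.25],105.4,18)
E
```

```text
[[ 0.945  0.326 -0.   ]
 [ 0.326 -0.945  0.001]
 [ 0.    -0.001 -1.   ]] [ 0.17910546 -0.5197907   0.23076549] [-7.48043933e+01  1.72131398e+01  8.71775446e+01 -4.12648556e-04
  7.56708825e+01 -3.81571469e+00]
[[ 0.326  0.91   0.256  0.243]
 [-0.946  0.313  0.088 -0.498]
 [-0.    -0.271  0.963  0.373]
 [ 0.     0.     0.     1.   ]] 65.31634264017379 275.50367505803723 206.59373673761814
heading -70.99 turn 86.39 n 18 row shift cm [ 3.883  0.351 -0.104] rz -0.0838
heading -70.99 turn -3.61 n 18 row shift cm [ 2.816 -2.148 -0.104] rz 0.0035
```

```bash
python3 -m inch '[[[2,0.2,-0.1],[0,0,-0.05],1],[[3.9,0.35,-0.1],[0,0,-0.084],1],[[3.9,0.35,-0.1],[0,0,-0.084],1],[[3.9,0.35,-0.1],[0,0,-0.084],1],[[3.9,0.35,-0.1],[0,0,-0.084],1],[[3.9,0.35,-0.1],[0,0,-0.084],1],[[3.9,0.35,-0.1],[0,0,-0.084],1],[[3.9,0.35,-0.1],[0,0,-0.084],1],[[3.9,0.35,-0.1],[0,0,-0.084],1],[[3.9,0.35,-0.1],[0,0,-0.084],1],[[3.9,0.35,-0.1],[0,0,-0.084],1],[[3.9,0.35,-0.1],[0,0,-0.084],1]]' 30
python3 -c "
from h import *
plan([.548,.0,.25],15.4,7)"
```

```text
t: 1.3
eef_pos: [0.514, -0.2422, 0.2429]
eef_rot: [[0.259, 0.966, -0.001], [0.966, -0.259, 0.0], [0.0, -0.001, -1.0]]
force: [-0.7, -0.0, 0.1]
finger_gap: 0.998
gripper_force: 0.0
heading -14.98 turn 30.38 n 7 row shift cm [ 3.515  0.372 -0.101] rz -0.0758
```

```bash
python3 -m inch '[[[3.5,0.37,-0.1],[0,0,-0.076],1],[[3.5,0.37,-0.1],[0,0,-0.076],1],[[3.5,0.37,-0.1],[0,0,-0.076],1],[[3.5,0.37,-0.1],[0,0,-0.076],1],[[3.5,0.37,-0.1],[0,0,-0.076],1],[[3.5,0.37,-0.1],[0,0,-0.076],1],[[3.5,0.37,-0.1],[0,0,-0.076],1],[[0,0,0],[0,0,0],1],[[0,0,0],[0,0,0],1]]'
python3 - <<'E'
from h import *
for n in("wrist","top"):
    im,P,c=cloud(n); cv2.imwrite(f"pics/{n}1.png",im); np.savez(f"{n}1.npz",im=im,P=P)
E
```

```text
t: 2.2
eef_pos: [0.5478, -0.0023, 0.2501]
eef_rot: [[-0.264, 0.964, -0.0], [0.964, 0.264, -0.0], [-0.0, -0.0, -1.0]]
force: [-0.3, -0.0, -0.4]
finger_gap: 0.999
gripper_force: 0.0
```

View pics/wrist1.png

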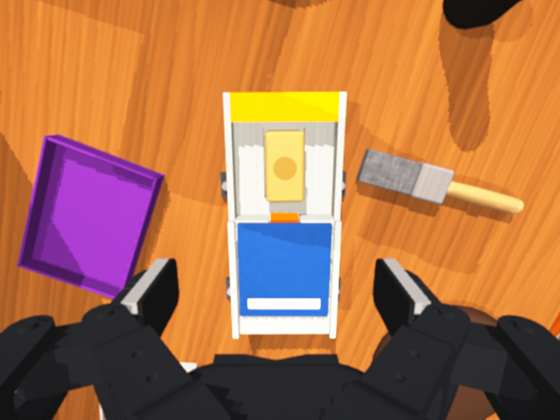

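The wrist view shows the bar at (285,165), the yellow lip at (285,107) and the catch at (285,217). The cover spans rows 222–315, with its stripe at 303. I'll measure these and the tray.

```bash
python3 - <<'E'
from h import *
D=np.load("wrist1.npz"); im,P=D["im"],D["P"]; c=robot.calibration("wrist")
hsv=cv2.cvtColor(im,cv2.COLOR_BGR2HSV); H,S,V=[hsv[...,i].astype(int) for i in range(3)]
X,Y,Z=P[...,0],P[...,1],P[...,2]
box=np.zeros((420,560),bool); box[85:345,220:350]=1
def rep(l,m,z,out=True):
    m=cv2.morphologyEx((m&box).astype(np.uint8),cv2.MORPH_OPEN,np.ones((3,3)))
    k,lab,st,_=cv2.connectedComponentsWithStats(m); i=1+st[1:,4].argmax()
    q=np.argwhere(lab==i); zz=np.nanmedian(Z[lab==i])
    w=np.array([ray(c,u,v,z)[:2] for v,u in q],np.float32)*1000; r=cv2.minAreaRect(w)
    print(l,st[i],"zdepth",zz.round(4),"c",np.round(r[0],1),"size",np.round(r[1],1),"ang",round(r[2],2))
    return r
rep("cover",(H>100)&(H<125)&(S>130),.07)
rep("lip",(H>20)&(H<32)&(S>170)&(Z<.068)&(np.mgrid[0:420,0:560][0]<125),.062)
rep("bar",(H>15)&(H<32)&(S>80)&(np.mgrid[0:420,0:560][0]>126),.066)
rep("catch",(H>5)&(H<15)&(S>170),.056)
# tray from top
D=np.load("top1.npz"); im,P=D["im"],D["P"]; c=robot.calibration("top"); S=cv2.cvtColor(im,cv2.COLOR_BGR2HSV)[...,1]; V=cv2.cvtColor(im,cv2.COLOR_BGR2HSV)[...,2]
m=((S<70)&(V>90)); b=np.zeros_like(m); b[175:252,385:480]=1; m=(m&b).astype(np.uint8)
k,lab,st,_=cv2.connectedComponentsWithStats(m); i=1+st[1:,4].argmax()
w=np.array([ray(c,u,v,.022)[:2] for v,u in np.argwhere(lab==i)],np.float32)*1000; r=cv2.minAreaRect(w); print("tray",r,st[i])
E
```

```text
cover [ 238  224   94   92 7449] zdepth 0.0698 c [580.7 -93.1] size [ 98.1 108.1] ang 15.23
lip [ 230   92  109   30 3120] zdepth 0.0617 c [535.4  71.5] size [103.8  26.8] ang 15.21
bar [ 264  130   41   72 2831] zdepth 0.0656 c [551.   16.3] size [39.7 71.6] ang 15.88
catch [236 335 101  10 957] zdepth -0.0001 c [ 609.9 -186. ] size [120.9  12.7] ang 15.27
tray ((462.0978088378906, -388.997314453125), (131.3207244873047, 177.37815856933594), 10.167976379394531) [ 394  184   78   60 3537]
```

```bash
python3 -c "
from h import *
plan([.551,.0163,.105],15.4,5)
plan([.551,.0163,.041],15.4,1)"
```

```text
heading 15.22 turn 0.18 n 5 row shift cm [0.363 0.165 2.902] rz -0.0006
heading 15.22 turn 0.18 n 1 row shift cm [ 1.817  0.826 20.908] rz -0.0032
```

```bash
python3 -m inch '[[[0.36,0.165,2.5],[0,0,0],0.7],[[0.36,0.165,3],[0,0,0],0.7],[[0.36,0.165,3],[0,0,0],0.7],[[0.36,0.165,3],[0,0,0],0.7],[[0.36,0.165,3],[0,0,0],0.7],[[0,0,0],[0,0,0],0.7],[[0,0,0],[0,0,0],0.7]]'
python3 - <<'E'
from h import *
im,P,c=cloud("wrist"); cv2.imwrite("pics/w2.png",im)
plan([.551,.0163,.041],15.4,4)
E
```

```text
t: 3.0
eef_pos: [0.5514, 0.0161, 0.1059]
eef_rot: [[-0.263, 0.965, -0.0], [0.965, 0.263, -0.0], [-0.0, -0.0, -1.0]]
force: [0.5, 0.3, 0.8]
finger_gap: 0.703
gripper_force: 0.0
heading 15.24 turn 0.16 n 4 row shift cm [ 0.009 -0.021  1.644] rz -0.0007
```

View pics/w2.png

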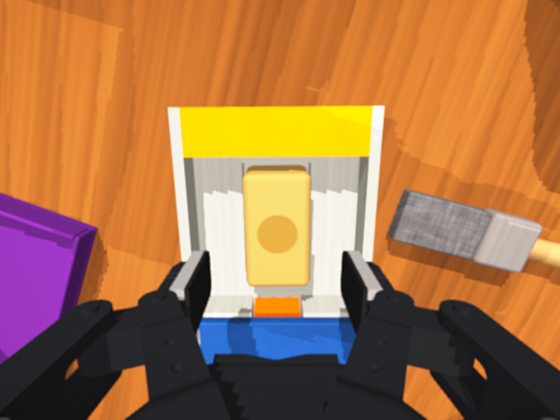

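The bar (columns 245–310) is centred between the fingers (210 and 342), and both fit inside the recess. Descending.

```bash
python3 -m inch '[[[0,0,1.6],[0,0,0],0.68],[[0,0,1.6],[0,0,0],0.68],[[0,0,1.6],[0,0,0],0.68],[[0,0,1.3],[0,0,0],0.68],[[0,0,0.4],[0,0,0],0.68],[[0,0,0],[0,0,0],0],[[0,0,0],[0,0,0],0],[[0,0,0],[0,0,0],0],[[0,0,0],[0,0,0],0],[[0,0,0],[0,0,0],0],[[0,0,0],[0,0,0],0]]' 40
```

```text
t: 4.15
eef_pos: [0.5516, 0.0169, 0.0412]
eef_rot: [[-0.264, 0.965, 0.001], [0.965, 0.264, -0.0], [-0.0, 0.001, -1.0]]
force: [-0.7, -0.7, 6.3]
finger_gap: 0.458
gripper_force: 42.2
```

```bash
python3 -m inch '[[[0,0,-0.6],[0,0,0],0],[[0,0,-1.5],[0,0,0],0],[[0,0,-2.5],[0,0,0],0],[[0,0,-3],[0,0,0],0],[[0,0,-3],[0,0,0],0],[[0,0,-2],[0,0,0],0],[[0,0,0],[0,0,0],0]]'
python3 -c "
from h import *
plan([.462,-.389,.165],10,20)"
```

```text
t: 4.85
eef_pos: [0.5522, 0.0169, 0.1701]
eef_rot: [[-0.264, 0.965, 0.006], [0.965, 0.264, -0.0], [-0.002, 0.005, -1.0]]
force: [0.4, 0.2, -1.5]
finger_gap: 0.456
gripper_force: 41.3
heading 15.3 turn -5.3 n 20 row shift cm [-1.88  -0.889  0.023] rz 0.0046
```

```bash
python3 -m inch '[[[-0.8,-0.4,0],[0,0,0],0],[[-2,-0.95,0],[0,0,0.005],0],[[-2.1,-1,0],[0,0,0.005],0],[[-2.1,-1,0],[0,0,0.005],0],[[-2.1,-1,0],[0,0,0.005],0],[[-2.1,-1,0],[0,0,0.005],0],[[-2.1,-1,0],[0,0,0.005],0],[[-2.1,-1,0],[0,0,0.005],0],[[-2.1,-1,0],[0,0,0.005],0],[[-2.1,-1,0],[0,0,0.005],0],[[-2.1,-1,0],[0,0,0.005],0],[[-2.1,-1,0],[0,0,0.005],0]]' >/dev/null
python3 -m inch '[[[-2.1,-1,0],[0,0,0.005],0],[[-2.1,-1,0],[0,0,0.005],0],[[-2.1,-1,0],[0,0,0.005],0],[[-2.1,-1,0],[0,0,0.005],0],[[-2.1,-1,0],[0,0,0.005],0],[[-2,-0.7,0],[0,0,0.005],0],[[-1.2,-0.4,0],[0,0,0],0],[[-0.5,-0.2,0],[0,0,0],0],[[0,0,0],[0,0,0],0],[[0,0,0],[0,0,0],0]]'
python3 - <<'E'
from h import *
im,P,c=cloud("wrist"); cv2.imwrite("pics/w3.png",im)
plan([.462,-.389,.06],10,5)
E
```

```text
t: 7.05
eef_pos: [0.4643, -0.3923, 0.166]
eef_rot: [[-0.182, 0.983, -0.0], [0.983, 0.182, 0.0], [0.001, -0.0, -1.0]]
force: [-0.4, 0.4, -1.3]
finger_gap: 0.461
gripper_force: 41.3
heading 10.47 turn -0.47 n 5 row shift cm [ 0.072 -0.036  2.123] rz 0.0017
```

View pics/w3.png

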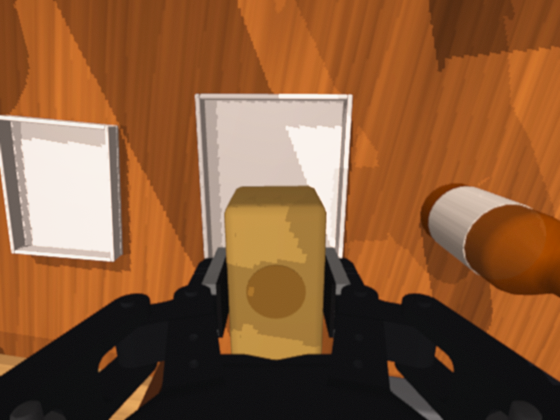

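The bar is held level over the tray (columns 198–350) and is aligned and centred. Lowering.

```bash
python3 -m inch '[[[0.1,-0.1,1.5],[0,0,0],0],[[0.1,-0.1,2.5],[0,0,0],0],[[0.1,0,3],[0,0,0],0],[[0,0,3],[0,0,0],0],[[0,0,2.2],[0,0,0],0],[[0,0,1.2],[0,0,0],0],[[0,0,0.5],[0,0,0],0],[[0,0,0.2],[0,0,0],0],[[0,0,0.2],[0,0,0],0],[[0,0,0],[0,0,0],0],[[0,0,0],[0,0,0],0]]'
```

```text
t: 8.2
eef_pos: [0.4619, -0.3906, 0.024]
eef_rot: [[-0.181, 0.983, 0.001], [0.983, 0.181, -0.001], [-0.001, 0.001, -1.0]]
force: [-0.1, 0.4, -1.1]
finger_gap: 0.463
gripper_force: 41.3
```

```bash
python3 -m inch '[[[0,0,0.15],[0,0,0],0],[[0,0,0.1],[0,0,0],0],[[0,0,0.1],[0,0,0],0],[[0,0,0],[0,0,0],0]]'
```

```text
t: 8.6
eef_pos: [0.4616, -0.3904, 0.0196]
eef_rot: [[-0.181, 0.983, -0.0], [0.983, 0.181, 0.0], [0.0, -0.0, -1.0]]
force: [-0.1, -0.5, -0.7]
finger_gap: 0.46
gripper_force: 41.3
```

```bash
python3 -m inch '[[[0,0,0.05],[0,0,0],0],[[0,0,0.05],[0,0,0],0],[[0,0,0],[0,0,0],0]]'
```

```text
t: 8.9
eef_pos: [0.4617, -0.3905, 0.0192]
eef_rot: [[-0.181, 0.983, 0.0], [0.983, 0.181, -0.0], [-0.0, 0.0, -1.0]]
force: [-2.0, 2.2, 4.5]
finger_gap: 0.456
gripper_force: 41.8
```

```bash
python3 -m inch '[[[0,0,0],[0,0,0],0.5],[[0,0,0],[0,0,0],0.6],[[0,0,0],[0,0,0],0.68],[[0,0,0],[0,0,0],0.68],[[0,0,-0.6],[0,0,0],0.68],[[0,0,-1.5],[0,0,0],0.68],[[0,0,-3],[0,0,0],0.68],[[0,0,-3.5],[0,0,0],0.68],[[0,0,-3.5],[0,0,0],0.68],[[0,0,-3],[0,0,0],0.68],[[0,0,-1],[0,0,0],0.5]]'
python3 - <<'E'
from h import *
im,P,c=cloud("top"); cv2.imwrite("pics/t4.png",im[60:320,100:500].repeat(2,0).repeat(2,1)[:, :])
M=np.array([-np.sin(np.radians(15.3)),np.cos(np.radians(15.3))])
o=np.array([.551,.0163])
b=o+M*(-.25); print(b); plan([b[0],b[1],.18],15.3,12)
E
```

```text
t: 10.0
eef_pos: [0.4624, -0.3911, 0.1845]
eef_rot: [[-0.181, 0.983, 0.004], [0.983, 0.181, -0.004], [-0.005, 0.004, -1.0]]
force: [0.2, -0.3, -0.4]
finger_gap: 0.524
gripper_force: 0.0
[ 0.61696826 -0.22483935]
heading 10.43 turn 4.87 n 12 row shift cm [1.07  1.56  0.035] rz -0.0071
```

View pics/t4.png

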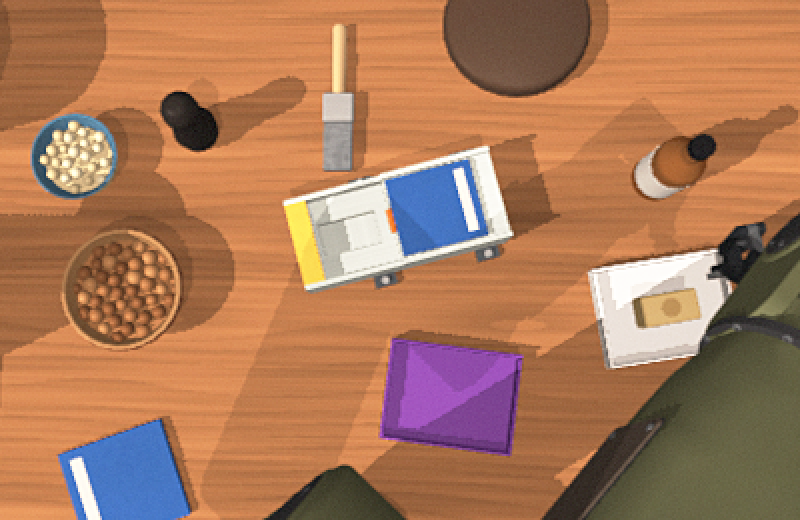

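The bar lies flat in the white tray (crop (668,308)), with everything else unchanged. Next I go behind the cover, moving along +y first to stay clear of the oil bottle.

```bash
python3 -m inch '[[[1.5,0,0],[0,0,0],0.5],[[3,0,0],[0,0,-0.02],0.5],[[3.5,0,0],[0,0,-0.02],0.5],[[3.5,0,0],[0,0,-0.02],0.5],[[3,1,0],[0,0,-0.025],0.5],[[2,2.5,0],[0,0,0],0.5],[[1,3,0],[0,0,0],0.5],[[0.5,3,0],[0,0,0],0.5],[[0,3,0],[0,0,0],0.5],[[0,2,0],[0,0,0],0.5],[[0,0,0],[0,0,0],0.5]]'
python3 - <<'E'
from h import *
M=np.array([-np.sin(np.radians(15.3)),np.cos(np.radians(15.3))])
o=np.array([.551,.0163])
b=o+M*(-.184); print(b); plan([b[0],b[1],.08],15.3,6)
E
```

```text
t: 11.15
eef_pos: [0.5634, -0.1758, 0.1783]
eef_rot: [[-0.265, 0.964, -0.002], [0.964, 0.265, 0.001], [0.001, -0.001, -1.0]]
force: [0.8, 0.2, -0.2]
finger_gap: 0.504
gripper_force: 0.0
[ 0.59955264 -0.16117856]
heading 15.39 turn -0.09 n 6 row shift cm [0.073 0.648 1.637] rz 0.0003
```

```bash
python3 -m inch '[[[0.07,0.65,0],[0,0,0],0.5],[[0.07,1.2,0],[0,0,0],0.5],[[0.1,1.2,1],[0,0,0],0.5],[[0.1,0.8,2.5],[0,0,0],0.5],[[0.1,0,2.5],[0,0,0],0.5],[[0,0,2],[0,0,0],0.5],[[0,0,1.5],[0,0,0],0.5],[[0,0,0],[0,0,0],0.5],[[0,0,0],[0,0,0],0.5]]'
python3 - <<'E'
from h import *
M=np.array([-np.sin(np.radians(15.3)),np.cos(np.radians(15.3))])
o=np.array([.551,.0163]); b=o+M*(-.184); plan([b[0],b[1],.062],15.3,1)
im,P,c=cloud("wrist"); cv2.imwrite("pics/w5.png",im)
E
```

```text
t: 12.05
eef_pos: [0.5984, -0.1627, 0.0855]
eef_rot: [[-0.263, 0.965, 0.001], [0.965, 0.263, -0.0], [-0.0, 0.0, -1.0]]
force: [-0.3, 0.2, 0.9]
finger_gap: 0.498
gripper_force: 0.0
heading 15.28 turn 0.02 n 1 row shift cm [0.119 0.148 2.345] rz -0.0004
```

View pics/w5.png

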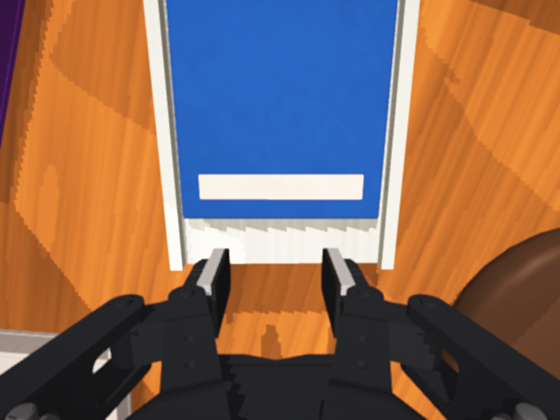

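The fingers (columns 222–330) sit behind the cover's rear edge (row 218), between the rails. Lowering to find the shelf.

```bash
python3 -m inch '[[[0,0.15,0.8],[0,0,0],0.5],[[0,0,0.8],[0,0,0],0.5],[[0,0,0.5],[0,0,0],0.5],[[0,0,0.2],[0,0,0],0.5],[[0,0,0],[0,0,0],0.5],[[0,0,0.1],[0,0,0],0.5],[[0,0,0],[0,0,0],0.5]]'
python3 -m inch '[[[0,0,0.1],[0,0,0],0.5],[[0,0,0.1],[0,0,0],0.5],[[0,0,0],[0,0,0],0.5]]'
python3 -m inch '[[[0,0,0.1],[0,0,0],0.5],[[0,0,0],[0,0,0],0.5]]'
```

```text
t: 12.8
eef_pos: [0.5998, -0.1621, 0.0609]
eef_rot: [[-0.264, 0.965, 0.0], [0.965, 0.264, -0.0], [-0.0, 0.0, -1.0]]
force: [0.0, -0.4, 0.5]
finger_gap: 0.498
gripper_force: 0.0
t: 13.1
eef_pos: [0.6, -0.1621, 0.0602]
eef_rot: [[-0.264, 0.965, 0.001], [0.965, 0.264, -0.0], [-0.001, 0.001, -1.0]]
force: [-5.9, 1.0, 13.1]
finger_gap: 0.502
gripper_force: 6.4
t: 13.3
eef_pos: [0.6, -0.1621, 0.0601]
eef_rot: [[-0.264, 0.965, 0.001], [0.965, 0.264, -0.0], [-0.001, 0.001, -1.0]]
force: [-11.5, 3.4, 22.3]
finger_gap: 0.503
gripper_force: 11.2
```

```bash
cat >> h.py <<'E'
def my():
    s=robot.read_state(); a=np.radians(15.3); p=np.array(s["eef_pos"]); d=p[:2]-[.551,.0163]
    print("mould x,y mm",(1000*d@[np.cos(a),np.sin(a)]).round(1),(1000*d@[-np.sin(a),np.cos(a)]).round(1),"z",(p[2]*1000).round(1),"F",np.round(s["force"],1))
E
python3 -m inch '[[[0,0,-0.45],[0,0,0],0.5],[[0,0,0],[0,0,0],0.5],[[0.2,0,0],[0,0,0],0.5],[[0.4,0,0],[0,0,0],0.5],[[0.4,0,0],[0,0,0],0.5],[[0.4,0,0],[0,0,0],0.5],[[0.4,0,0],[0,0,0],0.5],[[0.4,0,0],[0,0,0],0.5],[[0.4,0,0],[0,0,0],0.5],[[0.4,0,0],[0,0,0],0.5],[[0.4,0,0],[0,0,0],0.5],[[0,0,0],[0,0,0],0.5]]'
python3 - <<'E'
from h import *
my(); im,P,c=cloud("wrist"); cv2.imwrite("pics/w6.png",im)
E
```

```text
t: 14.5
eef_pos: [0.5907, -0.1287, 0.0623]
eef_rot: [[-0.264, 0.964, -0.0], [0.964, 0.264, 0.0], [0.0, -0.0, -1.0]]
force: [1.1, -0.6, 0.5]
finger_gap: 0.497
gripper_force: 0.0
mould x,y mm 0.0 -150.3 z 62.3 F [ 1.1 -0.6  0.5]
```

View pics/w6.png

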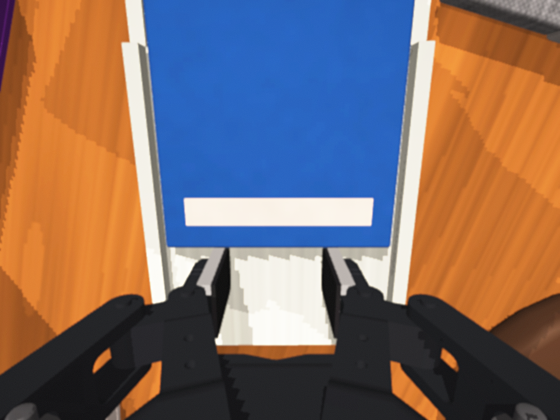

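The fingers touch the rear edge (row 247), and the cover has moved forward square to the rails. Pushing on slowly through the tipping.

```bash
python3 -m inch '[[[0.3,0,0],[0,0,0],0.5],[[0.3,0,0],[0,0,0],0.5],[[0.3,0,0],[0,0,0],0.5],[[0.3,0,0],[0,0,0],0.5],[[0.3,0,0],[0,0,0],0.5],[[0.25,0,0],[0,0,0],0.5],[[0.25,0,0],[0,0,0],0.5],[[0.25,0,0],[0,0,0],0.5],[[0.25,0,0],[0,0,0],0.5],[[0.25,0,0],[0,0,0],0.5],[[0.25,0,0],[0,0,0],0.5],[[0.25,0,0],[0,0,0],0.5]]' | grep -E "force|pos"
python3 -m inch '[[[0.25,0,0],[0,0,0],0.5],[[0.25,0,0],[0,0,0],0.5],[[0.25,0,0],[0,0,0],0.5],[[0.25,0,0],[0,0,0],0.5],[[0.25,0,0],[0,0,0],0.5],[[0.25,0,0],[0,0,0],0.5],[[0,0,0],[0,0,0],0.5]]' | grep -E "force|pos"
python3 - <<'E'
from h import *
my(); im,P,c=cloud("wrist"); im2,_,_=cloud("side"); cv2.imwrite("pics/c7.png",np.hstack([cv2.resize(im,(448,336)),cv2.resize(im2[140:280,170:317],(352,336),interpolation=cv2.INTER_CUBIC)]))
E
```

```text
eef_pos: [0.5822, -0.0977, 0.0624]
force: [0.6, -2.4, 1.6]
gripper_force: 1.2
eef_pos: [0.578, -0.0829, 0.0621]
force: [1.1, 0.5, 0.2]
gripper_force: 0.0
mould x,y mm -0.1 -102.8 z 62.1 F [1.1 0.5 0.2]
```

View pics/c7.png

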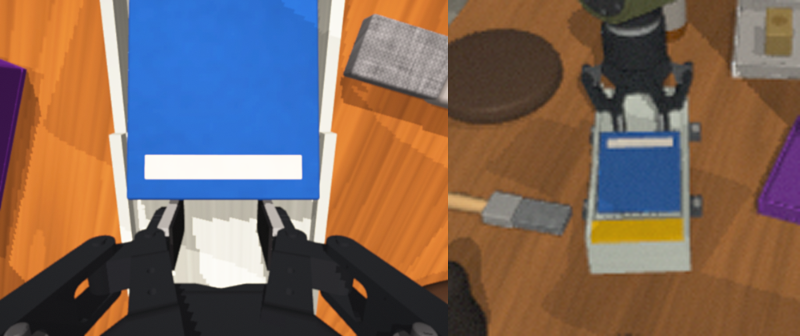

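The cover has tipped front-down (wrist: rear edge raised at row 198; side: front heading for the yellow lip). Pushing on.

```bash
python3 -m inch '[[[0.25,0,0],[0,0,0],0.5],[[0.25,0,0],[0,0,0],0.5],[[0.25,0,0],[0,0,0],0.5],[[0.25,0,0],[0,0,0],0.5],[[0.25,0,0],[0,0,0],0.5],[[0.25,0,0],[0,0,0],0.5],[[0.25,0,0],[0,0,0],0.5],[[0.25,0,0],[0,0,0],0.5],[[0.25,0,0],[0,0,0],0.5],[[0.25,0,0],[0,0,0],0.5]]' | grep -E "force|pos"
python3 -m inch '[[[0.25,0,0],[0,0,0],0.5],[[0.2,0,0],[0,0,0],0.5],[[0.2,0,0],[0,0,0],0.5],[[0,0,0],[0,0,0],0.5]]' | grep -E "force|pos"
python3 -c "
from h import *
my()"
```

```text
eef_pos: [0.5716, -0.0591, 0.0623]
force: [0.1, 0.1, -0.0]
gripper_force: 0.3
eef_pos: [0.5699, -0.0528, 0.0623]
force: [-0.5, 0.6, 0.9]
gripper_force: 0.0
mould x,y mm -0.0 -71.6 z 62.3 F [-0.5  0.6  0.9]
```

```bash
python3 -m inch '[[[0.15,0,0],[0,0,0],0.5],[[0.15,0,0],[0,0,0],0.5],[[0.1,0,0],[0,0,0],0.5],[[0,0,0],[0,0,0],0.5]]' | grep -E "force|pos"
python3 - <<'E'
from h import *
my(); im,P,c=cloud("wrist"); im2,_,_=cloud("side"); cv2.imwrite("pics/c8.png",np.hstack([cv2.resize(im,(448,336)),cv2.resize(im2[140:280,170:317],(352,336),interpolation=cv2.INTER_CUBIC)]))
hsv=cv2.cvtColor(im,cv2.COLOR_BGR2HSV); m=(hsv[...,0]>100)&(hsv[...,0]<125)&(hsv[...,1]>130)
v=np.argwhere(m[:,280])[:,0]; a=np.radians(15.3)
for r in v[::25].tolist()+[v[-2]]:
    p=P[r,280]; d=p[:2]-[.551,.0163]; print(r,"y",(1000*d@[-np.sin(a),np.cos(a)]).round(1),"z",(1000*p[2]).round(1))
E
```

```text
eef_pos: [0.5689, -0.0491, 0.0623]
force: [-0.9, 1.0, 0.1]
gripper_force: 0.0
mould x,y mm -0.0 -67.8 z 62.3 F [-0.9  1.   0.1]
2 y 45.8 z 49.6
27 y 36.1 z 50.8
52 y 26.3 z 51.5
77 y 15.8 z 55.9
102 y 5.6 z 57.4
127 y -4.7 z 58.8
152 y -15.1 z 61.7
177 y -25.8 z 63.3
232 y -49.3 z 68.8
245 y -55.0 z 69.8
```

View pics/c8.png

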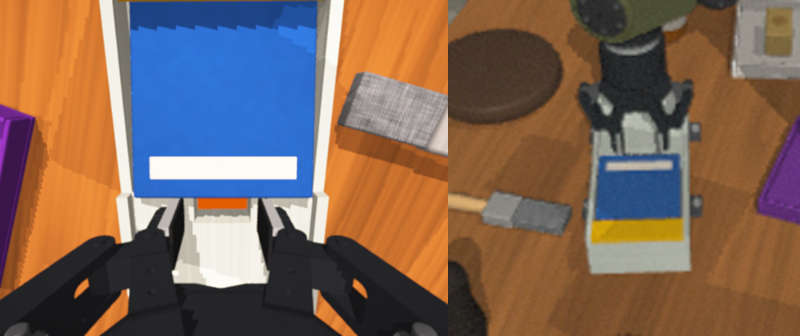

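The cover's front is under the yellow lip, and its rear top edge is at y≈-55 and raised, just above the orange catch. A little more push, until it meets the far wall.

```bash
python3 -m inch '[[[0.1,0,0],[0,0,0],0.5],[[0.1,0,0],[0,0,0],0.5],[[0,0,0],[0,0,0],0.5]]' | grep -E "force|pos"
python3 -m inch '[[[0.1,0,0],[0,0,0],0.5],[[0.1,0,0],[0,0,0],0.5],[[0,0,0],[0,0,0],0.5]]' | grep -E "force|pos"
python3 -c "
from h import *
my()"
```

```text
eef_pos: [0.5683, -0.0471, 0.0623]
force: [-0.3, -0.2, -0.6]
gripper_force: 0.2
eef_pos: [0.5678, -0.0451, 0.0623]
force: [0.3, -0.1, 0.5]
gripper_force: 0.0
mould x,y mm -0.0 -63.7 z 62.3 F [ 0.3 -0.1  0.5]
```

```bash
python3 -m inch '[[[0.1,0,0],[0,0,0],0.5],[[0.1,0,0],[0,0,0],0.5],[[0,0,0],[0,0,0],0.5]]' | grep -E "force|pos"
python3 - <<'E'
from h import *
my(); im,P,c=cloud("wrist")
hsv=cv2.cvtColor(im,cv2.COLOR_BGR2HSV); m=(hsv[...,0]>100)&(hsv[...,0]<125)&(hsv[...,1]>130)
a=np.radians(15.3)
for col in(200,280,360):
  v=np.argwhere(m[:,col])[:,0]
  for r in [v[5],v[-40],v[-2],v[-1]]:
    p=P[r,col]; d=p[:2]-[.551,.0163]; print(col,r,"y",(1000*d@[-np.sin(a),np.cos(a)]).round(1),"z",(1000*p[2]).round(1))
E
```

```text
eef_pos: [0.5673, -0.0433, 0.0623]
force: [0.4, 0.6, -0.3]
gripper_force: 0.0
mould x,y mm -0.0 -61.7 z 62.3 F [ 0.4  0.6 -0.3]
200 24 y 43.5 z 49.7
200 177 y -20.5 z 59.5
200 244 y -51.1 z 63.5
200 245 y -51.3 z 64.2
280 24 y 43.3 z 50.6
280 176 y -20.2 z 58.8
280 243 y -50.1 z 64.7
280 244 y -51.4 z 62.8
360 23 y 44.0 z 49.2
360 177 y -20.5 z 59.3
360 244 y -51.0 z 63.7
360 245 y -51.6 z 63.6
```

```bash
python3 -m inch '[[[0.1,0,0],[0,0,0],0.5],[[0,0,0],[0,0,0],0.5]]' | grep -E "force|pos"
python3 -m inch '[[[0.1,0,0],[0,0,0],0.5],[[0,0,0],[0,0,0],0.5]]' | grep -E "force|pos"
```

```text
eef_pos: [0.567, -0.0423, 0.0623]
force: [-0.3, 0.4, 0.2]
gripper_force: 0.0
eef_pos: [0.5667, -0.0414, 0.0623]
force: [-0.1, -0.8, -0.6]
gripper_force: 0.0
```

The rear edge has dropped past the step (top at 64 mm) and rests on the catch, so now I go over it and press.

```bash
python3 -m inch '[[[0,0,-0.7],[0,0,0],0.5],[[0,0,-0.8],[0,0,0],0.5],[[0.6,0,0],[0,0,0],0.5],[[0.8,0,0],[0,0,0],0.5],[[0.6,0,0],[0,0,0],0.5],[[0,0,0.7],[0,0,0],0.5],[[0,0,0.6],[0,0,0],0.5],[[0,0,0.3],[0,0,0],0.5],[[0,0,0.2],[0,0,0],0.5],[[0,0,0.2],[0,0,0],0.5],[[0,0,0.2],[0,0,0],0.5],[[0,0,0],[0,0,0],0.5]]' | grep -E "force|pos"
python3 -c "
from h import *
my()"
python3 -m inch '[[[0,0,0.2],[0,0,0],0.5],[[0,0,0.1],[0,0,0],0.5],[[0,0,0],[0,0,0],0.5]]' | grep -E "force|pos"
```

```text
eef_pos: [0.5614, -0.0223, 0.055]
force: [-0.2, -0.3, 0.8]
gripper_force: 0.0
mould x,y mm -0.1 -39.9 z 55.0 F [-0.2 -0.3  0.8]
eef_pos: [0.5614, -0.0222, 0.0521]
force: [-0.2, 0.9, -0.4]
gripper_force: 0.0
```

```bash
python3 - <<'E'
from h import *
my(); im,P,c=cloud("wrist"); cv2.imwrite("pics/w9.png",im)
hsv=cv2.cvtColor(im,cv2.COLOR_BGR2HSV); m=(hsv[...,0]>100)&(hsv[...,0]<125)&(hsv[...,1]>130)
a=np.radians(15.3)
for col in(200,280,360):
  v=np.argwhere(m[:,col])[:,0]
  for r in [v[5],v[len(v)//2],v[-3]]:
    p=P[r,col]; d=p[:2]-[.551,.0163]; print(col,r,"y",(1000*d@[-np.sin(a),np.cos(a)]).round(1),"z",(1000*p[2]).round(1))
E
```

```text
mould x,y mm -0.1 -39.9 z 52.1 F [-0.2  0.9 -0.4]
200 78 y 43.1 z 48.2
200 158 y 10.1 z 51.1
200 241 y -28.0 z 52.7
280 77 y 43.4 z 49.0
280 166 y 6.5 z 50.1
280 285 y -49.8 z 54.2
360 77 y 43.5 z 47.5
360 158 y 10.0 z 50.5
360 241 y -27.9 z 52.8
```

View pics/w9.png

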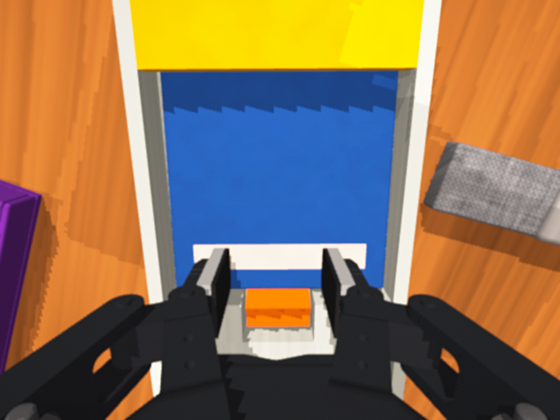

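The cover lies almost closed. Its rear top is at 54 mm at row 285, resting on the orange catch, and its front is under the lip. Pressing on.

```bash
python3 -m inch '[[[0,0,0.2],[0,0,0],0.5],[[0,0,0.2],[0,0,0],0.5],[[0,0,0],[0,0,0],0.5]]' | grep -E "force|pos"
python3 -m inch '[[[0,0,0.15],[0,0,0],0.5],[[0,0,0.1],[0,0,0],0.5],[[0,0,0],[0,0,0],0.5]]' | grep -E "force|pos"
```

```text
eef_pos: [0.5613, -0.0221, 0.0479]
force: [0.1, 0.9, 0.2]
gripper_force: 0.0
eef_pos: [0.5616, -0.0222, 0.0462]
force: [-3.6, -0.1, 6.0]
gripper_force: 3.1
```

```bash
python3 -m inch '[[[0,0,0.15],[0,0,0],0.5],[[0,0,0.15],[0,0,0],0.5],[[0,0,0],[0,0,0],0.5],[[0,0,0],[0,0,0],0.5]]' | grep -E "force|pos"
python3 -m inch '[[[0,0,-0.5],[0,0,0],0.5],[[0,0,-1],[0,0,0],0.5],[[0,0,-2.5],[0,0,0],0.5],[[-1.5,0,-3.5],[0,0,0],0.5],[[-2,0,-3],[0,0,0],0.5],[[0,0,-1],[0,0,0],0.5],[[0,0,0],[0,0,0],0.5],[[0,0,0],[0,0,0],0.5]]' | grep -E "force|pos"
python3 - <<'E'
from h import *
my(); im,P,c=cloud("wrist"); cv2.imwrite("pics/w10.png",im)
hsv=cv2.cvtColor(im,cv2.COLOR_BGR2HSV); m=(hsv[...,0]>100)&(hsv[...,0]<125)&(hsv[...,1]>130); m[:,:200]=0; m[:,380:]=0
a=np.radians(15.3); q=P[m]; d=q[:,:2]-[.551,.0163]; x=1000*d@[np.cos(a),np.sin(a)]; y=1000*d@[-np.sin(a),np.cos(a)]
for lo in range(-60,60,15):
    for xs in((-50,-20),(-14,14),(20,50)):
        k=(y>lo)&(y<lo+15)&(x>xs[0])&(x<xs[1])&(q[:,2]>.03)
        if k.sum()>20: print(lo,xs,(1000*np.median(q[k,2])).round(1),end=" | ")
    print()
o=(hsv[...,0]>5)&(hsv[...,0]<14)&(hsv[...,1]>200)&(P[...,2]>.045)&(P[...,2]<.068); o[:,:200]=0;o[:,380:]=0
q=P[o];d=q[:,:2]-[.551,.0163]; yy=1000*d@[-np.sin(a),np.cos(a)]; print("orange",len(q),np.percentile(yy,[2,50,98]).round(1))
E
```

```text
eef_pos: [0.5618, -0.0222, 0.046]
force: [-20.2, 0.6, 41.7]
gripper_force: 20.7
eef_pos: [0.5702, -0.0553, 0.1566]
force: [-0.4, -0.2, -0.6]
gripper_force: 0.0
mould x,y mm -0.4 -74.2 z 156.6 F [-0.4 -0.2 -0.6]
-60 (-50, -20) 47.7 | -60 (-14, 14) 47.7 | -60 (20, 50) 47.6 | 
-45 (-50, -20) 47.7 | -45 (-14, 14) 47.7 | -45 (20, 50) 47.6 | 
-30 (-50, -20) 47.8 | -30 (-14, 14) 47.7 | -30 (20, 50) 47.7 | 
-15 (-50, -20) 47.7 | -15 (-14, 14) 47.7 | -15 (20, 50) 47.6 | 
0 (-50, -20) 47.7 | 0 (-14, 14) 47.7 | 0 (20, 50) 47.7 | 
15 (-50, -20) 47.7 | 15 (-14, 14) 47.7 | 15 (20, 50) 47.7 | 
30 (-50, -20) 47.7 | 30 (-14, 14) 47.6 | 30 (20, 50) 47.6 | 
45 (-50, -20) 47.7 | 45 (-14, 14) 47.8 | 45 (20, 50) 47.5 | 
orange 348 [-67.7 -59.4 -55.8]
```

View pics/w10.png

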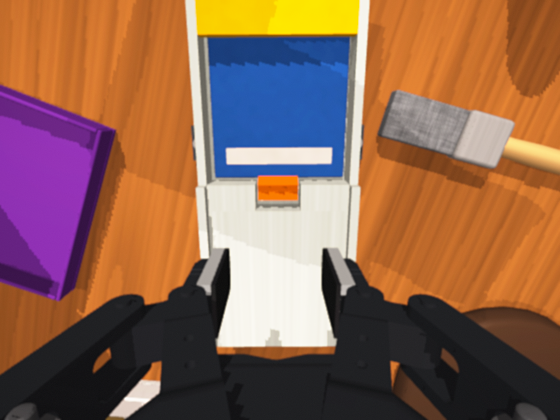

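The cover lies level at 47.7 mm, and the orange catch (rows 176–200) appears to overlap its rear edge (row ~178). I'll confirm that numerically.

```bash
python3 - <<'E'
from h import *
my(); im,P,c=cloud("wrist"); a=np.radians(15.3)
hsv=cv2.cvtColor(im,cv2.COLOR_BGR2HSV)
f=lambda p:(1000*(p[:2]-[.551,.0163])@[-np.sin(a),np.cos(a)]).round(1)
for col in(278,):
  for r in range(170,204,2): print(r,hsv[r,col],"y",f(P[r,col]),"z",(1000*P[r,col,2]).round(1))
for col in(235,325):
  for r in range(172,186,2): print(col,r,hsv[r,col],"y",f(P[r,col]),"z",(1000*P[r,col,2]).round(1))
E
```

```text
mould x,y mm -0.5 -74.1 z 156.3 F [-0.1  0.1 -0.5]
170 [108 203 175] y -46.9 z 47.8
172 [108 204 175] y -48.4 z 47.8
174 [109 193 177] y -50.1 z 47.5
176 [  3 146 237] y -50.9 z 51.6
178 [ 16 255 253] y -51.9 z 54.1
180 [ 15 255 252] y -53.2 z 55.6
182 [ 16 255 252] y -54.1 z 58.5
184 [ 15 255 251] y -55.1 z 61.1
186 [ 12 255 231] y -56.5 z 61.7
188 [ 12 255 220] y -58.1 z 61.1
190 [ 12 255 224] y -59.7 z 60.7
192 [ 12 255 220] y -62.1 z 57.0
194 [ 14 255 246] y -63.4 z 58.0
196 [ 15 255 249] y -65.1 z 57.7
198 [ 15 255 250] y -66.7 z 57.4
200 [ 12 157 236] y -68.2 z 57.5
202 [ 22  28 176] y -74.4 z 40.4
235 172 [108 201 170] y -48.3 z 48.5
235 174 [108 203 171] y -50.1 z 47.4
235 176 [109 197 157] y -51.8 z 46.6
235 178 [ 23  13 155] y -54.5 z 40.4
235 180 [ 23  26 168] y -56.2 z 40.2
235 182 [ 21  25 212] y -55.8 z 50.2
235 184 [ 21  24 213] y -55.9 z 57.3
325 172 [108 201 176] y -48.4 z 47.9
325 174 [108 203 178] y -50.1 z 47.3
325 176 [110 163 152] y -51.4 z 48.3
325 178 [ 22  18 158] y -54.6 z 39.7
325 180 [ 19  29 165] y -55.3 z 44.4
325 182 [ 21  25 213] y -55.5 z 51.8
325 184 [ 23  25 218] y -55.4 z 59.7
```

The catch tip is out at y≈-51, z≈51, above the cover's rear edge at y≈-53, z≈48. The gripper is clear of everything.

```bash
python3 -c "
from bench import robot
print(robot.read_state()['t'], robot.job_done())"
```

```text
the job is handed in; nothing more can be done
23.25 None
```

I handed the job in at 23 s: the soap bar lies flat in the white tray, and the cover is level under the yellow lip with the orange catch back over its rear edge.

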